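# Press a try square into the corner of a bending jig and hold it

## Task

Make up the corner of the jig: take the tall slim stud out of the pocket tray, stand it in the hole of the plywood board and let go of it. Then pick up the try square, lay it flat on the board and press it into the corner so that the blade's outer edge is flush along the fence and the stock's outer face bears on the stud. Finish while still gripping the square and pressing it firmly against both, and leave the bushes in the tray and the flower-shaped cutters where they are.

Things in the scene. Friction and masses are not known exactly. Their poses are not given: they have to be found in the camera images.
- board: Fixed jig board of plywood lying on the table, 280 (x) x 260 (y) x 18 mm thick, its top 18 mm above the table. Origin: centre of its underside. It carries the fence near its +x edge and has one round hole. Place and yaw vary. A square seated in the corner has the same yaw as the board: the stock along board x, the blade pointing to board +y, the square's origin at board (42, -30, 18) mm.
- board_hole0 (a point): Centre of the mouth of the hole, level with the board's top, at board (0, -47, 18) mm. The hole is 15.5 mm wide, 16 mm deep, with a 2 mm chamfer; its axes are the board's.
- fence: Aluminium bar screwed to the board, 18 (x) x 200 (y) x 16 mm high, along board y. Origin: centre of its underside, at board (99, 20, 18) mm. The square goes against its -x face, which lies at board x = 90 mm. Friction between square, fence, stud and board is notable (coefficient 0.5 to 0.7), so dragging the square along one face can feel like having met the other.
- stud: Plain round steel stud standing in one of the tray's pockets, 14 mm across, 45 mm tall, with a 3 mm chamfer at its foot; taller and slimmer than the two bushes. 54 g. Origin: centre of its underside; z up. In the tray its top is 50 mm above the table, 25 mm above the tray. In the hole it stands 29 mm above the board, with a little play.
- square: Steel try square on the table, 0.46 kg. Origin: underside, on the stock's centre line, 48 mm from the blade's outer edge (near the centre of mass; grip here across y). Stock: dark bar, x -72 to 48, y -10 to 10, 20 mm high. Blade: x 23 to 48, y to 150, 5 mm thick, its underside level with the stock's, so it lies flat. The blade's outer edge looks to +x, the stock's outer face to -y.
- tray: Fixed grey pocket tray, 130 x 130 x 25 mm high, with four round pockets 22 mm wide and 20 mm deep at (+-30, +-30) mm. Three hold a stud or a bush, one is empty. Origin: centre of its underside. Tray and square change sides of the table from start to start.
- bush_a: Short thick steel bush in the tray, 20 mm across, 30 mm tall; leave it. Origin: centre of its underside.
- bush_b: Another bush like bush_a; leave it.
- cutter_a: Flower-shaped aluminium cutter, 32 mm across, 25 mm high, standing on the board's near (-x), +y corner; leave it. Origin: centre of its underside.
- cutter_b: Cutter like cutter_a, on the table; leave it.
- cutter_c: Cutter like cutter_a, on the table; leave it.
There are look-alikes about, which are no part of the job. Leave any orange look-alike of the square alone.

How it is judged:
By the outcome, as a careful person would: the job done as asked, in the order asked, and still so for the second after the job is handed in, while the arm keeps its last pose, push and grip.
It also fails if it takes over 70 s, if anything falls off the work surface, if the arm or the gripper's body presses on something with over 40 N, if the wrist force passes 120 N, or if a joint passes its speed limit or range.

## Robot

A 7-joint arm with a two-finger parallel gripper is mounted at the origin on the work surface. World frame = base frame: x ahead of the robot, y to its left, z up, the work surface at z = 0. Lengths are in m, angles in rad, forces in N, time in s.
With the tool pointing down it reaches from about 0.4 to 0.85 m from the base axis. Payload 10.4 kg.
Tool frame: the origin (TCP) lies at the very end of the fingers, on their centre line; the grasp point (between the pads) lies 19 mm behind it; z points along the fingers, y is the line along which they close (so a half turn about z gives the same grasp; the last joint's range is limited). The gripper opens to 87 mm and grips with 3 to 60 N. Pads are 19 mm wide; open, the fingers measure 117 mm over their backs; the gripper's body (75 mm by 190 mm) begins 51 mm behind the grasp point.
Start: joints at [1.206, 0.332, -0.065, 1.46, 0.022, 1.35, -0.088], TCP at [0.21, -0.589, 0.223] pointing down, gripper open.
Joint ranges: [-2.6, 2.6], [-0.5, 2.12], [-1.47, 1.34], [0.16, 2.42], [-1.27, 4.41], [0.06, 2.06], [-2.6, 2.6]. Speed limits (rad/s): [2.22, 2.22, 2.79, 2.79, 3.14, 3.14, 3.14].

## Interface

Orientations are given as a unit quaternion [x, y, z, w].
In Python, from bench import * gives the robot as it stands.
- The arm moves only by the tool step_arm, never from a script. Its arguments are lists of equal length, an entry for each row: "delta_pos": the shift along the world's x, y, z in units of 25 mm (1.0 is 25 mm), a list of three; "turn": the turn about the world's z in units of 0.12 rad (1.0 is 0.12 rad). In form: {"delta_pos": [[tx, ty, tz], ...], "turn": [turn, ...]}. A call has 1 to 12 rows; each row shifts and turns the commanded pose from where the row before left it; what a row does not reach is not made up. A row lasts 1/10 s, in which the tool goes at most 50 mm and 8.59 degrees, less where a joint would pass 70% of its speed; a pose out of reach is approached as far as the arm can. A call with a number of a shift or a turn outside -1 to 1 is refused whole. A call with a gripper value outside its range is refused whole. "grip" is the closure, from 0 (fully open) to 1 (shut), set as the call begins (left out, the last holds). The fingers move at their own pace and stop on an object; "newtons" is the grip in N (left out, the last holds). Time passes only in rows, so rows that do not move let the fingers close. It gives the time, the measured TCP pose, the force, the opening and the grip force at its end, in the units of the state.
- read_state(): the state, without advancing time (a new reading comes with each control period).
- camera(name): name is "scene" or "top" or "wrist"; returns a dict with "image" (420x560x3 uint8, red, green, blue), "z_map" (420x560 float32, m along the optical axis (not along the pixel's ray), 0 where there is no reading), "mtx" (3x3 intrinsics, pixels), "dist" ([k1, k2, p1, p2, k3] as OpenCV has them; the pictures are not rectified), "view" (4x4, takes a point from world to camera coordinates). Camera axes: x right, y up, looking along -z (the intrinsics and any distortion apply to the point x, -y, -z); pixel columns grow to the right and rows downward; lengths in m; the calibration is good to about 2 mm. A picture is of the moment at which its call begins.
- close_job(): hands the job in; it is judged then, once.
The state is a dict: "time": time; "joint_positions": joint angles; "joint_vel": joint speeds; "joint_torque": joint torques, N m; "ee_pos": TCP position; "eef_rot": TCP orientation; "ft_force": force on the tool from outside, world axes, zero at the start; "torque": the same for the moment, N m; "width": finger opening in m; "grip_force": force on a finger pad.
Only numpy, scipy, OpenCV 4.12 (cv2) and the standard library are available. Lean on these libraries where they do the work, as an engineer would, in place of code of your own. Each camera call takes 0.05 s, during which the arm holds its last target. There are 200 camera calls.

## Working session

There is one attempt and no reset: what is moved stays moved. The work goes in short steps, Python scripts to look and compute and a tool call to move; the robot and the scene stay as the last step left them, time stands still between calls to the robot, and variables do not carry over. Pictures are saved under pics/ and viewed, at most 11 in all, crops included, and the job is handed in when it is done.

Besides the shell and the picture viewer there is one more tool, called as name(argument=value, ...) on one line, values as JSON. step_arm: Moves the arm, as the interface text tells. Shifts and turns lie within -1 to 1; 1 stands for 25 mm of shift or 0.12 rad of turn. Its arguments: {"type":"object","properties":{"delta_pos":{"type":"array"},"turn":{"type":"array"},"grip":{"type":"number"},"newtons":{"type":"number"}},"required":["delta_pos","turn"]}

```bash
mkdir -p pics; ls
cat > h.py <<'E'
from bench import *
import numpy as np, cv2
def save(n,f): cv2.imwrite(f'pics/{f}.png',n['image'][:,:,::-1])
def ray(c,uv):
    p=cv2.undistortPoints(np.array(uv,float).reshape(-1,1,2),c['mtx'],np.array(c['dist'],float)).reshape(-1,2)
    d=np.c_[p[:,0],-p[:,1],-np.ones(len(p))]
    R=c['view'][:3,:3];t=c['view'][:3,3]
    return -R.T@t, d@R
def onz(c,uv,z):
    o,d=ray(c,uv); return o+d*((z-o[2])/d[:,2])[:,None]
def cloud(c):
    h,w=c['z_map'].shape
    v,u=np.mgrid[:h,:w]; o,d=ray(c,np.c_[u.ravel(),v.ravel()])
    P=o+d*c['z_map'].reshape(-1,1); P[c['z_map'].ravel()==0]=np.nan
    return P.reshape(h,w,3)
def px(c,P):
    q=(np.c_[np.array(P,float).reshape(-1,3),np.ones(len(np.array(P,float).reshape(-1,3)))]@c['view'].T)[:,:3]*[1,-1,-1]
    return cv2.projectPoints(q,np.zeros(3),np.zeros(3),c['mtx'],np.array(c['dist'],float))[0].reshape(-1,2)
E
python3 - <<'E'
from h import *
for n in ['top','scene']:
    c=camera(n); save(c,n+'0'); print(n,c['view'],c['mtx'],c['dist'])
s=read_state(); print(s['ee_pos'],s['eef_rot'],s['ft_force'],s['time'])
E
```

```text
pics
top [[-0.02548002 -0.99954657 -0.01604418  0.05798301]
 [ 0.99813465 -0.02632817  0.05508224 -0.55216708]
 [-0.05547968 -0.01461076  0.99835291 -1.36296533]
 [ 0.          0.          0.          1.        ]] [[518.65956324   0.         287.58896179]
 [  0.         518.65956324 206.22719717]
 [  0.           0.           1.        ]] [-0.18002554  0.          0.          0.          0.        ]
scene [[ 0.8197709   0.57248903  0.01523114 -0.49259949]
 [-0.3309124   0.45180562  0.8284737   0.13989645]
 [ 0.46741059 -0.6841988   0.55982082 -1.5474071 ]
 [ 0.          0.          0.          1.        ]] [[481.62323243   0.         282.39739669]
 [  0.         481.62323243 214.02664112]
 [  0.           0.           1.        ]] [-0.09599148  0.          0.          0.          0.        ]
[ 0.20936883 -0.58850891  0.22185676] [ 9.85426884e-01  1.70098367e-01 -1.48328511e-04 -6.15753074e-04] [ 0.22510247 -0.17903817  0.59180766] 0.1
```

View pics/top0.png

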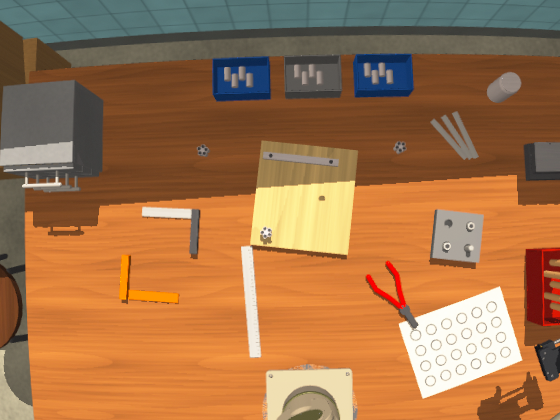

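View pics/scene0.png

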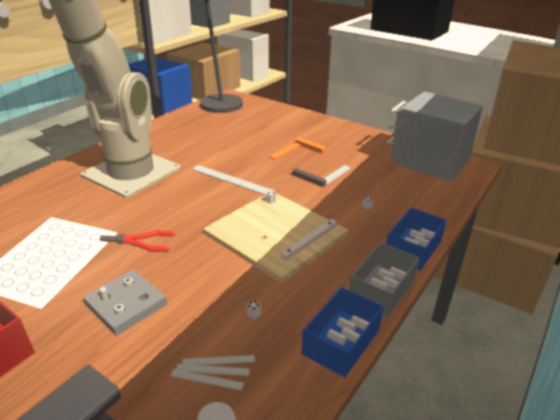

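The top view shows the board at about (305,198) with its hole near (322,198) and the fence from (268,155) to (338,162). The tray is at (457,237), the steel square has its stock at (195,232) and blade at (165,212), and the orange look-alike is at (125–178,258–300). The stud is probably the tray item at (470,249).

Run:
```python
from h import *
c=camera('top'); P=cloud(c); im=c['image']
def pc(name,m,z):
    m=m.astype(np.uint8); 
    cs,_=cv2.findContours(m,cv2.RETR_EXTERNAL,cv2.CHAIN_APPROX_NONE); k=max(cs,key=cv2.contourArea)
    w=onz(c,k.reshape(-1,2),z)[:,:2]
    r=cv2.minAreaRect((w*1000).astype(np.float32)); print(name,r)
X,Y,Z=P[...,0],P[...,1],P[...,2]
def box(u0,v0,u1,v1):
    b=np.zeros(Z.shape,bool); b[v0:v1,u0:u1]=1; return b
pc('board',box(240,130,370,265)&(Z>.010)&(Z<.06),.018)
pc('fence',box(255,145,350,172)&(Z>.027),.034)
pc('tray',box(420,200,495,275)&(Z>.015),.025)
g=im.astype(int)
pc('stock',box(180,200,206,262)&(Z>.012),.020)
pc('sq all',box(135,200,206,262)&((g[...,0]-g[...,2])<40),.01)
for (u,v) in [(448,225),(470,227),(447,246),(470,249),(203,150),(400,146),(266,233)]:
    b=box(u-9,v-9,u+10,v+10); zz=np.where(b,Z,np.nan); m=zz>np.nanmax(zz)-.004
    print(u,v,np.nanmax(zz),np.nanmin(zz),X[m].mean(),Y[m].mean(),m.sum())
save({'image':cv2.resize(im[195:275,415:500],None,fx=5,fy=5,interpolation=cv2.INTER_CUBIC)},'tray')
b=np.hstack([cv2.resize(im[130:265,240:370],None,fx=4,fy=4,interpolation=cv2.INTER_CUBIC)])
a=cv2.resize(im[195:275,415:500],(425//2*1,200)); 
cv2.imwrite('pics/board.png',b[:,:,::-1])
# hole: dark spot in the board
k=g[185:212,310:335].sum(2); m=k<np.median(k)-120; v,u=np.nonzero(m); print(m.sum(),u.mean()+310,v.mean()+185, onz(c,[[u.mean()+310,v.mean()+185]],.018))
```

```text
board ((577.0805053710938, -0.5355072021484375), (260.773193359375, 280.9677734375), 82.50149536132812)
fence ((677.3414916992188, 6.539405822753906), (200.11277770996094, 19.12032699584961), 82.6172866821289)
tray ((461.513427734375, -408.46502685546875), (133.8085479736328, 129.81387329101562), 82.06239318847656)
stock ((493.51898193359375, 294.2413635253906), (22.115930557250977, 118.0662612915039), 85.6899642944336)
sq all ((497.3873291015625, 362.54986572265625), (155.7528533935547, 118.3714828491211), 86.7576904296875)
448 225 0.033546082422160506 0.0008883701722304238 0.48762996491503463 -0.38121797449690975 23
470 227 0.04493376422328543 0.01608283184229231 0.47879767220712943 -0.44000813319465715 1
447 246 0.042921814655307866 0.016783893228393465 0.43583813736513 -0.37257009943055786 9
470 249 0.053723190197257464 0.003862622240030422 0.4289632371999782 -0.4340678740453148 8
203 150 0.034238414510307846 -0.009535850798861434 0.7089970975666592 0.2724625697257927 3
400 146 0.03433008888531197 -0.007405526728226919 0.7107626289736305 -0.2571768173918951 6
266 233 0.051520184803536484 0.009014538582293063 0.4882857537851333 0.10395181888191247 4
29 321.41379310344826 198.06896551724137 [[ 0.57267604 -0.04673417  0.018     ]]
```

View pics/tray.png

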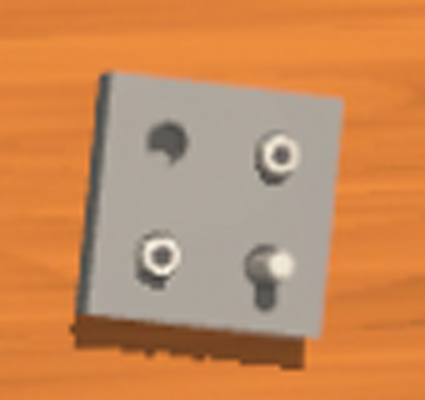

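The tray crop shows the stud at crop pixel (275,265), with plain bushes at (278,155) and (160,257) and an empty pocket at (167,140). I'll move above the stud.

step_arm(delta_pos=[[0.88,0.62,-0.2],[0.88,0.62,-0.2],[0.88,0.62,-0.2],[0.88,0.62,-0.2],[0.88,0.62,-0.2],[0.88,0.62,-0.2],[0.88,0.62,-0.2],[0.88,0.62,-0.2],[0.88,0.62,-0.2],[0.84,0.6,-0.2],[0,0,0],[0,0,0]], turn=[-0.4,-0.4,-0.4,-0.4,-0.4,-0.4,-0.4,-0.4,-0.4,-0.34,0,0], grip=0.55, newtons=30)

```text
time: 1.35
ee_pos: [0.4286, -0.4339, 0.1722]
eef_rot: [0.998, -0.065, -0.0, -0.0]
ft_force: [0.3, -0.7, 0.2]
width: 0.039
grip_force: 0.0
```

```bash
cat >> h.py <<'E'
from scipy.spatial.transform import Rotation as Ro
def st():
    s=read_state(); y=Ro.from_quat(s['eef_rot']).as_matrix()
    print('t%.2f'%s['time'],'ee',(s['ee_pos']*1000).round(1),'close',round(np.degrees(np.arctan2(y[1,1],y[0,1]))%180,2),'tilt',y[:,2].round(4),'F',s['ft_force'].round(1),'T',np.round(s['torque'],2),'w',round(s['width']*1000,1),'g',s['grip_force']); return s
E
python3 - <<'E'
from h import *
st(); c=camera('wrist'); save(c,'w1'); np.savez('w1.npz',**c); print(c['view'],px(c,[[.428,-.434,.05],[.43,-.434,0.005]]))
E
```

```text
t1.35 ee [ 428.6 -433.9  172.2] close 82.59 tilt [-7.e-04  4.e-04 -1.e+00] F [ 0.3 -0.7  0.2] T [0.05 0.03 0.04] w 39.0 g 0.0
[[-1.29868754e-01 -9.91531170e-01 -2.15108495e-04 -3.75923632e-01]
 [ 9.46089701e-01 -1.23851992e-01 -2.99290766e-01 -4.38969656e-01]
 [ 2.96729482e-01 -3.90720308e-02  9.54161931e-01 -4.87910840e-01]
 [ 0.00000000e+00  0.00000000e+00  0.00000000e+00  1.00000000e+00]] [[280.27882344 203.21772631]
 [280.20679347 189.85592835]]
```

View pics/w1.png

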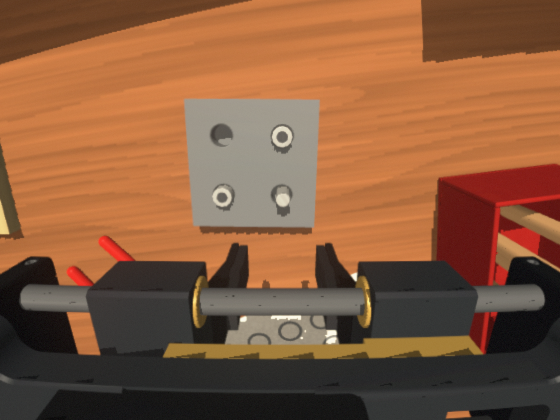

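The wrist view shows the stud at about (283,198), roughly midway between the fingers, with its top disc at about (283,202).

Run:
```python
from h import *
c=dict(np.load('w1.npz')); im=c['image'].astype(int)
k=im[180:215,270:297].min(2); 
P=cloud(c)[180:215,270:297]; m=(P[...,2]>.044)&(P[...,2]<.06); print('depth',m.sum(),np.nanmean(P[m],0))
v,u=np.nonzero(m);print(u.mean()+270,v.mean()+180,u.min()+270,u.max()+270,v.min()+180,v.max()+180)
print(onz(c,[[u.mean()+270,v.mean()+180]],.05))
m2=(P[...,2]>.027); v,u=np.nonzero(m2);print(u.min()+270,u.max()+270,v.min()+180,v.max()+180)
for r in k[::2]: print(' '.join('%3d'%x for x in r))
```

```text
depth 170 [ 0.43131517 -0.43667623  0.04946127]
282.59411764705885 199.41764705882352 276 289 192 206
[[ 0.43147387 -0.43669532  0.05      ]]
276 289 188 211
138 137 139 138 139 139 139 139 140 140 139 139 140 139 140 139 139 138 138 140 139 138 140 139 138 138 140
138 139 138 139 138 139 139 139 139 139 139 139 139 139 138 139 139 139 138 139 140 140 137 138 138 139 138
138 139 139 140 139 138 134 128 123 115 113 106 106 113 117 126 133 138 137 138 139 139 138 139 139 137 139
139 139 138 133 123 105  88  83  90  89  88 102 103 104 103 105 102  94 110 129 136 138 138 138 139 139 138
138 136 124  96  82  79  84 107 130 133 134 133 135 136 136 132 124  99  92  91 112 130 137 139 140 138 138
136 119  89  80  79  80  93 125 134 138 136 136 137 136 136 133 128 118 108  82  83 109 130 138 140 139 139
126  92  79  78  79  81  99 127 136 139 138 139 131 130 132 133 129 120 110  86  80  83 115 135 137 139 139
116  81  68  75  83 103 112 134 161 170 178 191 190 190 192 190 169 142 121  94  78  81 109 132 137 139 138
121  88  69  73  84 131 143 177 200 197 192 187 187 188 190 193 195 186 170 11
[... 301 characters left out ...]
 192 189 185 184 173 138 140 138 138 138 139 138 139
138 138 139 138 136 128  86 107 159 182 189 192 193 196 194 192 178 153 115 135 140 138 139 137 138 137 139
138 139 138 136 139 134  92  78  83 101 126 138 149 153 140 124 100  86  85 119 136 139 138 139 139 140 139
139 139 138 140 139 138 131  88  76  78  79  77  77  77  81  79  78  77  77  87 132 137 138 140 139 139 140
138 140 139 138 139 138 133  90  81  77  78  79  79  78  78  77  77  78  77  87 133 138 138 138 138 138 138
140 138 138 138 138 138 134  88  78  77  77  77  77  77  77  78  78  81  82  89 134 139 138 137 139 138 138
138 139 138 138 139 138 136 111 106 105 102  80  77  78  78  80  88 130 134 135 138 138 139 138 139 139 137
```

step_arm(delta_pos=[[0.08,-0.1,-0.7],[0,0,-0.9],[0,0,-0.9],[0,0,-0.9],[0,0,-0.9],[0,0,-0.8],[0,0,-0.55],[0,0,0],[0,0,0]], turn=[0,0,0,0,0,0,0,0,0])

```text
time: 2.3
ee_pos: [0.4304, -0.4375, 0.032]
eef_rot: [0.998, -0.066, 0.0, 0.0]
ft_force: [1.2, -0.9, 0.7]
width: 0.0393
grip_force: 0.0
```

step_arm(delta_pos=[[0,0,0],[0,0,0],[0,0,0],[0,0,0],[0,0,0],[0,0,0]], turn=[0,0,0,0,0,0], grip=1, newtons=40)

```text
time: 2.9
ee_pos: [0.4307, -0.437, 0.0316]
eef_rot: [0.998, -0.065, 0.0, 0.0]
ft_force: [0.1, -0.6, 0.8]
width: 0.0123
grip_force: 39.9
```

step_arm(delta_pos=[[0,0,0.5],[0,0,1],[0,0,1],[0,0,1],[0,0,0.9],[0.2,0.8,0],[0.2,0.8,0],[0.2,0.8,0],[0.2,0.8,0],[0.2,0.8,0],[0.2,0.8,0],[0.2,0.8,0]], turn=[0,0,0,0,0,0,0,0,0,0,0,0])

```text
time: 4.1
ee_pos: [0.4656, -0.296, 0.1421]
eef_rot: [0.998, -0.065, 0.0, 0.0]
ft_force: [-0.6, 0.0, -0.6]
width: 0.0125
grip_force: 39.9
```

step_arm(delta_pos=[[0.2,0.8,0],[0.2,0.8,0],[0.2,0.8,0],[0.2,0.8,0],[0.2,0.8,0],[0.2,0.8,0],[0.2,0.8,0],[0.2,0.8,0],[0.2,0.8,0],[0.2,0.8,0],[0.2,0.8,0],[0.2,0.8,0]], turn=[0,0,0,0,0,0,0,0,0,0,0,0])

```text
time: 5.3
ee_pos: [0.5256, -0.056, 0.1421]
eef_rot: [0.998, -0.065, 0.0, 0.0]
ft_force: [0.2, -0.7, -0.3]
width: 0.0128
grip_force: 39.9
```

step_arm(delta_pos=[[0,0.4,0],[0,0,0],[0,0,0]], turn=[0,0,0])

```text
time: 5.6
ee_pos: [0.5253, -0.0478, 0.1415]
eef_rot: [0.998, -0.066, -0.0, 0.0]
ft_force: [-0.5, -0.2, 0.1]
width: 0.0127
grip_force: 39.9
```

Run:
```python
from h import *
st(); c=camera('wrist'); save(c,'w2'); np.savez('w2.npz',**c); print(px(c,[[.572,-.047,.018]]))
```

```text
t5.60 ee [525.3 -47.8 141.5] close 82.46 tilt [-0.e+00 -7.e-04 -1.e+00] F [-0.5 -0.2  0.1] T [ 0.02 -0.06 -0.05] w 12.7 g 39.872771449679476
[[272.36589773 154.22371474]]
```

View pics/w2.png

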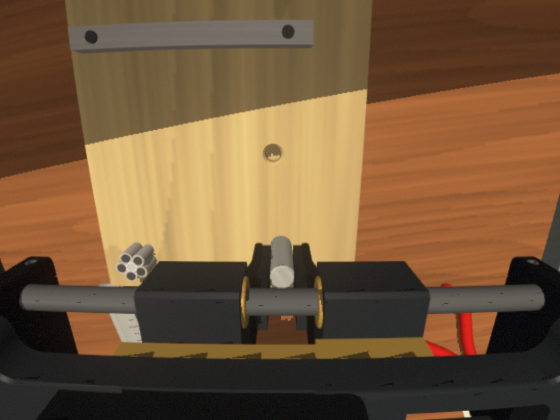

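The wrist view shows the stud held upright between the pads, from foot (281,238) to top (283,275). The hole is at (272,153) and the fence's near edge runs about (72,47)–(313,44).

Run:
```python
from h import *
c=dict(np.load('w2.npz')); im=c['image'].astype(np.uint8)
g=cv2.cvtColor(im,cv2.COLOR_RGB2GRAY)
sub=g[138:170,256:290]; bg=np.median(sub); 
m=(np.abs(sub.astype(int)-bg)>18).astype(np.uint8)
cs,_=cv2.findContours(m,cv2.RETR_EXTERNAL,cv2.CHAIN_APPROX_NONE); k=max(cs,key=cv2.contourArea).reshape(-1,2)+[256,138]
e=cv2.fitEllipse(k.astype(np.float32)); print('hole',e,(onz(c,[e[0]],.018)*1000).round(1))
w=onz(c,k,.018)[:,:2]; print('circ',cv2.minEnclosingCircle((w*1000).astype(np.float32)))
z0=.1415
t=[.5253,-.0478]
print('exp foot,top',px(c,[[*t,z0-.0266],[*t,z0+.0184],[*t,z0]]))
P=cloud(c)
S=P[225:292,262:305]; d=c['z_map'][225:292,262:305]
ms=(S[...,2]>z0-.026)&(S[...,2]<z0+.012)&(np.abs(S[...,1]+.0478)<.006)
print(ms.sum())
for a in np.arange(z0-.028,z0+.022,.006):
    q=S[ms&(abs(S[...,2]-a)<.003)]
    if len(q): print(round(a,4),len(q),q.mean(0).round(4),q.max(0).round(4),q.min(0).round(4))
# fence near edge at top (z .034) and board edges
X,Y,Z=[P[...,i] for i in range(3)]
f=(Z>.028)&(Z<.04); f[80:]=0
cs,_=cv2.findContours(f.astype(np.uint8),cv2.RETR_EXTERNAL,cv2.CHAIN_APPROX_NONE); k=max(cs,key=cv2.contourArea).reshape(-1,2)
r=cv2.minAreaRect((onz(c,k,.034)[:,:2]*1000).astype(np.float32)); print('fence',r)
cv2.imwrite('pics/s.png',cv2.resize(im[215:300,240:325],None,fx=6,fy=6)[:,:,::-1])
```

```text
hole ((272.0593566894531, 152.30398559570312), (17.673357009887695, 19.751686096191406), 65.92806243896484) [[573.8 -47.   18. ]]
circ ((573.5402221679688, -46.868507385253906), 9.511034965515137)
exp foot,top [[279.40727996 243.15220863]
 [278.91938638 277.80224159]
 [279.14627504 261.66409985]]
512
0.1195 47 [ 0.531  -0.0484  0.1199] [ 0.5322 -0.0428  0.1224] [ 0.5284 -0.0534  0.1176]
0.1255 67 [ 0.531  -0.0484  0.1255] [ 0.5322 -0.0429  0.1285] [ 0.5286 -0.0534  0.1227]
0.1315 70 [ 0.531  -0.0486  0.1315] [ 0.5326 -0.0431  0.1345] [ 0.5285 -0.0538  0.1285]
0.1375 81 [ 0.5311 -0.0487  0.1376] [ 0.5325 -0.0433  0.1405] [ 0.5289 -0.0537  0.1345]
0.1435 97 [ 0.532  -0.0476  0.1436] [ 0.5369 -0.0418  0.1464] [ 0.5286 -0.0536  0.1407]
0.1495 125 [ 0.532  -0.047   0.1494] [ 0.537  -0.0419  0.1524] [ 0.519  -0.0535  0.1465]
0.1555 25 [ 0.5315 -0.0481  0.1531] [ 0.5365 -0.0421  0.1534] [ 0.5202 -0.0534  0.1525]
fence ((678.5262451171875, 6.4515533447265625), (199.6702117919922, 19.868484497070312), 82.44145202636719)
```

View pics/s.png

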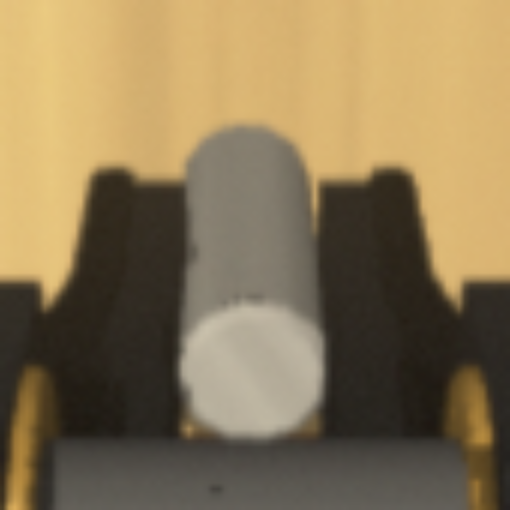

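The crop shows the stud vertical between the pads, its top disc at crop (252,370) and its foot at crop (246,125).

step_arm(delta_pos=[[0.6,0.02,0],[0.7,0.02,0],[0.64,0.02,-0.4],[0,0,-0.8],[0,0,-0.9],[0,0,-0.8],[0,0,-0.5],[0,0,-0.25],[0,0,0],[0,0,0]], turn=[0,0,0,0,0,0,0,0,0,0])

```text
time: 6.65
ee_pos: [0.5746, -0.0456, 0.0509]
eef_rot: [0.998, -0.066, 0.001, 0.0]
ft_force: [-0.3, 0.4, -0.1]
width: 0.0127
grip_force: 39.9
```

step_arm(delta_pos=[[0,0,-0.1],[0,0,-0.1],[0,0,-0.1],[0,0,-0.1],[0,0,0]], turn=[0,0,0,0,0])

```text
time: 7.15
ee_pos: [0.5734, -0.0459, 0.0396]
eef_rot: [0.998, -0.066, -0.001, 0.0]
ft_force: [-0.6, -2.3, -1.3]
width: 0.0127
grip_force: 39.9
```

step_arm(delta_pos=[[0,-0.02,-0.1],[0,-0.01,-0.1],[0,0,-0.1],[0,0,-0.08],[0,0,0],[0,0,0]], turn=[0,0,0,0,0,0])

```text
time: 7.75
ee_pos: [0.5736, -0.0461, 0.0301]
eef_rot: [0.998, -0.065, -0.0, 0.0]
ft_force: [-2.3, -1.2, -2.0]
width: 0.0128
grip_force: 39.9
```

step_arm(delta_pos=[[-0.02,-0.01,-0.05],[0,0,0]], turn=[0,0])

```text
time: 7.95
ee_pos: [0.5736, -0.0462, 0.0293]
eef_rot: [0.998, -0.065, 0.0, -0.0]
ft_force: [-2.1, 0.0, -1.3]
width: 0.0129
grip_force: 39.9
```

step_arm(delta_pos=[[0,0,0],[0,0,0],[0,0,0],[0,0,0],[0,0,0.4],[0,0,0.8],[0,0,1],[0,0,1],[0,0,1],[0,0,0.6],[0,0,0]], turn=[0,0,0,0,0,0,0,0,0,0,0], grip=0.5)

```text
time: 9.05
ee_pos: [0.5748, -0.0463, 0.1519]
eef_rot: [0.998, -0.065, 0.002, 0.0]
ft_force: [0.5, -0.5, -0.2]
width: 0.0434
grip_force: 0.0
```

Run:
```python
from h import *
st(); c=camera('top'); P=cloud(c); np.savez('t2.npz',**c)
p=px(c,[[.5735,-.047,.047]])[0].astype(int); print(p); q=P[p[1]-6:p[1]+7,p[0]-6:p[0]+7]; m=q[...,2]>.03; print(q[m].max(0) if m.any() else 'none', q[m].mean(0), m.sum())
c=camera('scene'); i=px(c,[[.5735,-.047,.03]])[0].astype(int); print(i)
cv2.imwrite('pics/s3.png',cv2.resize(c['image'][i[1]-45:i[1]+45,i[0]-60:i[0]+60],None,fx=5,fy=5)[:,:,::-1])
```

```text
t9.05 ee [574.8 -46.3 151.9] close 82.49 tilt [ 4.2e-03 -5.0e-04 -1.0e+00] F [ 0.5 -0.5 -0.2] T [ 0.08  0.05 -0.  ] w 43.4 g 0.0
[322 196]
[ 0.54796207 -0.00995481  0.57033701] [ 0.53802266 -0.01991237  0.56319271] 169
[263 232]
```

View pics/s3.png

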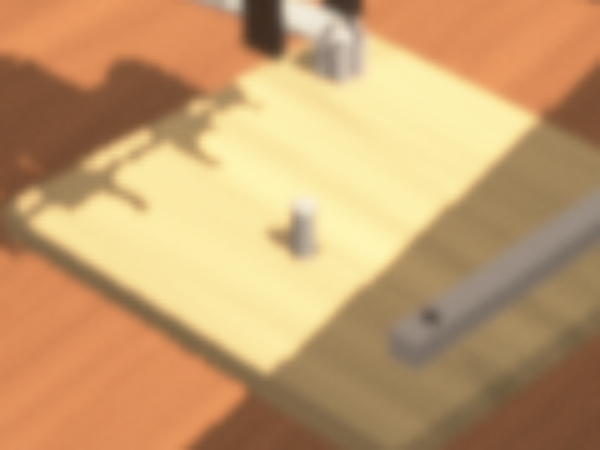

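The scene crop shows the stud standing upright in the hole at crop (303,228). Next is the square.

step_arm(delta_pos=[[-0.28,0.9,0.1],[-0.28,0.9,0.1],[-0.28,0.9,0.1],[-0.28,0.9,0.1],[-0.28,0.9,0.1],[-0.28,0.9,0.1],[-0.28,0.9,0.1],[-0.28,0.9,0],[-0.28,0.9,0],[-0.28,0.9,0],[-0.28,0.9,0],[-0.28,0.9,0]], turn=[0,0,0,0,0,0,0,0,0,0,0,0])

```text
time: 10.35
ee_pos: [0.4884, 0.2242, 0.1653]
eef_rot: [0.998, -0.065, -0.001, 0.0]
ft_force: [0.0, -0.3, -0.9]
width: 0.0435
grip_force: 0.0
```

step_arm(delta_pos=[[-0.28,0.9,0],[-0.28,0.9,0],[-0.28,0.9,0],[0,0.1,0],[0,0,0],[0,0,0]], turn=[0,0,0,0,0,0])

```text
time: 10.95
ee_pos: [0.4687, 0.2924, 0.166]
eef_rot: [0.998, -0.066, -0.0, 0.001]
ft_force: [1.1, -0.1, 0.4]
width: 0.0433
grip_force: 0.0
```

Run:
```python
from h import *
st(); c=camera('wrist'); save(c,'w4'); np.savez('w4.npz',**c); print(px(c,[[.5055,.2934,.02]]))
P=cloud(c); X,Y,Z=[P[...,i] for i in range(3)]
print(np.nanmax(Z[(abs(X-.5)<.03)&(abs(Y-.293)<.004)]))
near=(abs(X-.495)<.1)&(abs(Y-.294)<.04)
f=near&(Z>.012)&(Z<.03)
cs,_=cv2.findContours(f.astype(np.uint8),cv2.RETR_EXTERNAL,cv2.CHAIN_APPROX_NONE); k=max(cs,key=cv2.contourArea).reshape(-1,2)
print('stock',cv2.minAreaRect((onz(c,k,.02)[:,:2]*1000).astype(np.float32)),k.min(0),k.max(0))
```

```text
t10.95 ee [468.7 292.4 166. ] close 82.43 tilt [-0.0011 -0.0011 -1.    ] F [ 1.1 -0.1  0.4] T [0.06 0.01 0.  ] w 43.3 g 0.0
[[274.12784942 161.05970745]]
0.28551861954084357
stock ((494.62091064453125, 295.9560241699219), (20.01959228515625, 120.128662109375), 85.95777130126953) [259 110] [286 228]
```

View pics/w4.png

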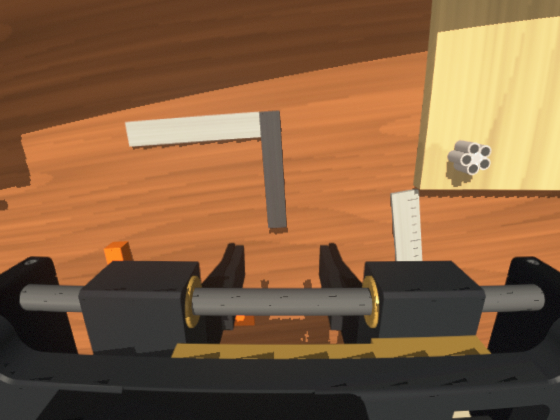

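The wrist view shows the steel square with its stock from (270,112) to (278,228) and its blade going left to (128,133). The orange one is mostly hidden at (118,253).

step_arm(delta_pos=[[0.5,0.04,-0.3],[0.5,0.04,-0.8],[0.52,0.03,-0.9],[0,0,-0.9],[0,0,-0.9],[0,0,-0.9],[0,0,-0.8],[0,0,-0.5],[0,0,-0.3],[0,0,-0.12],[0,0,0],[0,0,0]], turn=[0.2,0.2,0.11,0,0,0,0,0,0,0,0,0])

```text
time: 12.2
ee_pos: [0.507, 0.2966, 0.0072]
eef_rot: [0.999, -0.035, 0.001, -0.0]
ft_force: [-0.5, 0.8, 0.6]
width: 0.0433
grip_force: 0.0
```

step_arm(delta_pos=[[0,0,0],[0,0,0],[0,0,0],[0,0,0],[0,0,0],[0,0,0]], turn=[0,0,0,0,0,0], grip=1, newtons=60)

```text
time: 12.8
ee_pos: [0.5066, 0.2964, 0.0065]
eef_rot: [0.999, -0.035, 0.0, 0.0]
ft_force: [-0.7, -1.0, 2.4]
width: 0.0192
grip_force: 60.0
```

Run:
```python
from h import *
st()
```

```text
t12.80 ee [506.6 296.4   6.5] close 86.0 tilt [ 1.e-04 -1.e-04 -1.e+00] F [-0.7 -1.   2.4] T [ 0.02  0.13 -0.04] w 19.2 g 60.00086188316345
```

step_arm(delta_pos=[[0,0,0.3],[0,0,0.7],[0,0,1],[0,0,0.7],[0,0,0.3],[0.25,-0.5,0],[0.25,-0.8,0],[0.25,-0.8,0],[0.25,-0.8,0],[0.25,-0.8,0],[0.25,-0.8,0],[0.25,-0.8,0]], turn=[0,0,0,0,0,0,0,-0.1,-0.1,-0.1,-0.1,-0.11])

```text
time: 14.0
ee_pos: [0.5505, 0.1619, 0.0808]
eef_rot: [0.998, -0.066, -0.0, 0.0]
ft_force: [-0.2, -0.5, -3.0]
width: 0.0195
grip_force: 60.0
```

step_arm(delta_pos=[[0.25,-0.8,0],[0.25,-0.8,0],[0.25,-0.8,0],[0.25,-0.8,0],[0.25,-0.8,0],[0.25,-0.8,0],[0.25,-0.8,0],[0.25,-0.8,0],[0.25,-0.6,0],[0.09,-0.5,0],[0,0,0],[0,0,0]], turn=[0,0,0,0,0,0,0,0,0,0,0,0])

```text
time: 15.2
ee_pos: [0.6085, -0.0229, 0.0812]
eef_rot: [0.998, -0.065, -0.0, -0.0]
ft_force: [0.3, 1.1, -4.3]
width: 0.0192
grip_force: 60.0
```

Run:
```python
from h import *
s=st(); c=camera('wrist'); save(c,'w5'); np.savez('w5.npz',**c)
P=cloud(c); X,Y,Z=[P[...,i] for i in range(3)]
f=(Z>.028)&(Z<.04); f[150:]=0
cs,_=cv2.findContours(f.astype(np.uint8),cv2.RETR_EXTERNAL,cv2.CHAIN_APPROX_NONE); k=max(cs,key=cv2.contourArea).reshape(-1,2)
print('fence',cv2.minAreaRect((onz(c,k,.034)[:,:2]*1000).astype(np.float32)))
```

```text
t15.20 ee [608.5 -22.9  81.2] close 82.51 tilt [-4.e-04  6.e-04 -1.e+00] F [ 0.3  1.1 -4.3] T [-0.02  0.04 -0.06] w 19.2 g 59.99923646450043
fence ((680.5863037109375, 6.0581207275390625), (199.83131408691406, 15.990821838378906), 82.4634017944336)
```

View pics/w5.png

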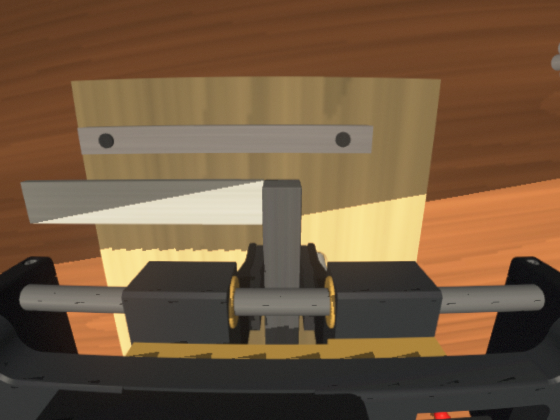

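The wrist view shows the square held level with its blade (25–300,181–222) nearly parallel to the fence (80–372,127–152) and the stud just behind the right pad at (322,262). I'll check the square's yaw in hand.

Run:
```python
from h import *
c=dict(np.load('w5.npz')); P=cloud(c); X,Y,Z=[P[...,i] for i in range(3)]
e=np.array([.6085,-.0229]); a=np.radians(-7.5); R=np.array([[np.cos(a),-np.sin(a)],[np.sin(a),np.cos(a)]])
L=(P[...,:2]-e)@R
m=(Z>.070)&(Z<.1); m[225:]=0
lo,up=m&(L[...,1]>.015)&(L[...,1]<.145),m&(abs(L[...,1])<.009)&(L[...,0]>.02)
print('blade z',np.median(Z[lo]),'stock z',np.median(Z[up]), Z[up].std())
A=np.c_[X[lo],Y[lo],np.ones(lo.sum())]; print('blade plane slope',np.linalg.lstsq(A,Z[lo],rcond=None)[0])
us=[];
for u in range(45,255,6):
    v=np.nonzero(lo[:,u])[0]
    if len(v): us.append((u,v.min()-.5))
for nm,zz in (('geom',np.median(Z[lo])),('ideal',.0797)):
    w=onz(c,us,zz)[:,:2]; l=(w-e)@R; p=np.polyfit(l[:,1],l[:,0],1); print(nm,'outer edge: x at y=0 %.2f mm, yaw err %.2f deg'%(p[1]*1e3,-np.degrees(p[0])))
```

```text
blade z 0.07935287720620032 stock z 0.09431936221209782 0.003953298103603474
blade plane slope [-0.02952902  0.0021124   0.0984748 ]
geom outer edge: x at y=0 49.08 mm, yaw err -0.09 deg
ideal outer edge: x at y=0 49.16 mm, yaw err -0.09 deg
```

step_arm(delta_pos=[[0,0,-0.4],[0,0,-0.7],[0,0,-0.6],[0,0,-0.3],[0,0,-0.15],[0,0,-0.05],[0,0,-0.05],[0,0,0],[0,0,0]], turn=[0,0,0,0,0,0,0,0,0])

```text
time: 16.15
ee_pos: [0.6091, -0.0237, 0.0255]
eef_rot: [0.998, -0.065, 0.0, 0.0]
ft_force: [0.7, 0.1, -4.1]
width: 0.0196
grip_force: 60.0
```

step_arm(delta_pos=[[0,0,-0.04],[0,0,-0.04],[0,0,-0.04],[0,0,0],[0,0,0]], turn=[0,0,0,0,0])

```text
time: 16.65
ee_pos: [0.6092, -0.0237, 0.0244]
eef_rot: [0.998, -0.066, 0.0, 0.0]
ft_force: [-9.2, -0.4, 18.6]
width: 0.0192
grip_force: 60.0
```

step_arm(delta_pos=[[0,0,0.06],[0.08,-0.01,0],[0.08,-0.01,0],[0.08,-0.01,0],[0.06,-0.01,0],[0,0,0],[0,0,0]], turn=[0,0,0,0,0,0,0])

```text
time: 17.35
ee_pos: [0.6158, -0.0241, 0.0245]
eef_rot: [0.998, -0.065, -0.001, 0.0]
ft_force: [-9.0, -0.0, 10.3]
width: 0.0196
grip_force: 60.0
```

step_arm(delta_pos=[[0,0,0.02],[-0.012,-0.09,0],[-0.012,-0.09,0],[-0.012,-0.09,0],[-0.012,-0.09,0],[0,0,0],[0,0,0]], turn=[0,0,0,0,0,0,0])

```text
time: 18.05
ee_pos: [0.6156, -0.0338, 0.0245]
eef_rot: [0.998, -0.066, 0.001, 0.0]
ft_force: [0.9, 2.0, 5.4]
width: 0.0194
grip_force: 60.0
```

```bash
cat >> h.py <<'E'
def rep():
    s=st(); a=np.radians(-7.54); bx=np.array([np.cos(a),np.sin(a)]); by=np.array([-bx[1],bx[0]])
    F=s['ft_force'][:2]; d=s['ee_pos'][:2]-np.array([.6174,-.0354])
    print('board frame: F',F@bx,F@by,'to seat mm',-d@bx*1e3,-d@by*1e3)
E
python3 -c "
from h import *
rep()"
```

```text
t18.05 ee [615.6 -33.8  24.5] close 82.48 tilt [ 1.2e-03 -3.0e-04 -1.0e+00] F [0.9 2.  5.4] T [ 0.76 -0.38  0.01] w 19.4 g 60.00224947929382
board frame: F 0.6459099326801585 2.094904860200869 to seat mm 1.9595175763381665 -1.332026199067874
```

step_arm(delta_pos=[[0.05,-0.007,0],[0.05,-0.007,0],[0.05,-0.007,0],[0,0,0],[0,0,0]], turn=[0,0,0,0,0])

```text
time: 18.55
ee_pos: [0.6164, -0.034, 0.0244]
eef_rot: [0.998, -0.065, -0.003, 0.001]
ft_force: [-14.2, 4.0, 18.0]
width: 0.0192
grip_force: 60.0
```

```bash
python3 -c "
from h import *
rep()"
```

```text
t18.55 ee [616.4 -34.   24.4] close 82.51 tilt [-5.1e-03 -8.0e-04 -1.0e+00] F [-14.2   4.   18. ] T [0.97 3.05 0.08] w 19.2 g 60.019168853759766
board frame: F -14.621114010001941 2.108424492603893 to seat mm 1.1213306574373736 -1.218860123930255
```

step_arm(delta_pos=[[0,0,0.03],[0,0,0.02],[0,0,0],[0,0,0]], turn=[0,0,0,0])

```text
time: 18.95
ee_pos: [0.6166, -0.0341, 0.0244]
eef_rot: [0.998, -0.065, -0.002, 0.0]
ft_force: [-7.4, 3.2, 5.5]
width: 0.0194
grip_force: 60.0
```

```bash
python3 -c "
from h import *
rep()"
```

```text
t18.95 ee [616.6 -34.1  24.4] close 82.52 tilt [-4.8e-03 -4.0e-04 -1.0e+00] F [-7.4  3.2  5.5] T [0.98 1.61 0.12] w 19.4 g 60.012627840042114
board frame: F -7.706841341373479 2.169030698158818 to seat mm 1.004021894300409 -1.2174134317077192
```

step_arm(delta_pos=[[0.05,-0.007,0.01],[0.05,-0.007,0.01],[0,0,0],[0,0,0]], turn=[0,0,0,0])

```text
time: 19.35
ee_pos: [0.6166, -0.0341, 0.0245]
eef_rot: [0.998, -0.065, -0.005, 0.001]
ft_force: [-17.8, 4.5, 12.5]
width: 0.0195
grip_force: 60.0
```

```bash
python3 -c "
from h import *
rep()"
```

```text
t19.35 ee [616.6 -34.1  24.5] close 82.53 tilt [-1.010e-02 -4.000e-04 -9.999e-01] F [-17.8   4.5  12.5] T [1.13 3.95 0.09] w 19.5 g 60.018625259399414
board frame: F -18.212211256027818 2.1649870385314576 to seat mm 0.9252602222955293 -1.1833504057948756
```

step_arm(delta_pos=[[-0.08,0.01,0],[-0.01,-0.06,0],[-0.01,-0.06,0],[-0.01,-0.06,0],[0,0,0],[0,0,0]], turn=[0,0,0,0,0,0])

```text
time: 19.95
ee_pos: [0.6163, -0.0361, 0.0246]
eef_rot: [0.998, -0.064, -0.002, -0.001]
ft_force: [-5.5, 9.8, 2.1]
width: 0.0194
grip_force: 60.0
```

```bash
python3 -c "
from h import *
rep()"
```

```text
t19.95 ee [616.3 -36.1  24.6] close 82.61 tilt [-0.0048  0.0026 -1.    ] F [-5.5  9.8  2.1] T [ 2.33  1.13 -0.05] w 19.4 g 60.00184178352356
board frame: F -6.753636660113717 9.038154261652146 to seat mm 0.9630161488428577 0.8180245959500567
```

step_arm(delta_pos=[[-0.01,-0.05,0],[-0.01,-0.05,0],[0,0,0],[0,0,0]], turn=[0,0,0,0])

```text
time: 20.35
ee_pos: [0.6163, -0.0367, 0.0248]
eef_rot: [0.998, -0.064, -0.002, -0.002]
ft_force: [-3.8, 14.8, 1.8]
width: 0.0195
grip_force: 60.0
```

```bash
python3 -c "
from h import *
rep()"
```

```text
t20.35 ee [616.3 -36.7  24.8] close 82.68 tilt [-0.0038  0.0046 -1.    ] F [-3.8 14.8  1.8] T [ 3.42  0.99 -0.16] w 19.5 g 60.015018582344055
board frame: F -5.738031178251875 14.150159736777946 to seat mm 0.9352232894840719 1.4406476807588535
```

step_arm(delta_pos=[[0.06,-0.02,0],[0.06,-0.03,0],[0.04,-0.03,0],[0.02,-0.02,0],[0,0,0],[0,0,0]], turn=[0,0,0,0,0,0])

```text
time: 20.95
ee_pos: [0.6163, -0.0368, 0.0246]
eef_rot: [0.998, -0.063, -0.007, -0.003]
ft_force: [-27.4, 20.8, 20.1]
width: 0.0193
grip_force: 60.0
```

Run:
```python
from h import *
rep(); c=camera('wrist'); np.savez('w6.npz',**c); t=camera('top'); np.savez('t6.npz',**t)
im=c['image']; sc=camera('scene')['image'][180:300,190:370]
im2=np.vstack([im[60:260],]); sc=cv2.resize(sc,(560,373),interpolation=cv2.INTER_CUBIC)
cv2.imwrite('pics/w6.png',np.vstack([im2,sc])[:,:,::-1])
P=cloud(c); X,Y,Z=[P[...,i] for i in range(3)]
e=np.array([.6170,-.0367]); a=np.radians(-7.54); R=np.array([[np.cos(a),-np.sin(a)],[np.sin(a),np.cos(a)]]); L=(P[...,:2]-e)@R
# blade/board/fence boundary: per column, height profile near x 35..60mm
for y in (.02,.05,.08,.11,.14):
    m=(abs(L[...,1]-y)<.002)&(L[...,0]>.03)&(L[...,0]<.075)
    l=L[...,0][m]*1e3; z=Z[m]*1e3; o=np.argsort(l); print(y,[(round(float(l[i])),round(float(z[i]))) for i in o[::max(1,len(o)//22)]])
```

```text
t20.95 ee [616.3 -36.8  24.6] close 82.77 tilt [-0.0134  0.0062 -0.9999] F [-27.4  20.8  20.1] T [ 4.64  5.93 -0.19] w 19.3 g 60.033443570137024
board frame: F -29.924642121469805 17.058752057205954 to seat mm 0.863038026324926 1.498984574461913
0.02 [(30, 117), (31, 117), (32, 23), (34, 24), (35, 118), (36, 23), (37, 118), (38, 117), (39, 109), (39, 117), (39, 113), (39, 116), (39, 111), (39, 108), (39, 109), (40, 22), (48, 33), (53, 34), (57, 33), (62, 33), (65, 33), (69, 18), (74, 18)]
0.05 [(30, 22), (31, 112), (32, 22), (32, 111), (33, 24), (33, 110), (34, 107), (34, 110), (35, 108), (37, 23), (40, 24), (44, 23), (49, 34), (52, 33), (55, 34), (57, 34), (60, 34), (62, 33), (64, 33), (65, 31), (68, 18), (71, 18), (74, 19)]
0.08 [(30, 98), (32, 24), (34, 112), (36, 115), (37, 23), (38, 112), (38, 99), (38, 104), (38, 112), (38, 101), (39, 105), (39, 115), (41, 23), (47, 34), (51, 35), (54, 34), (57, 34), (60, 34), (63, 34), (65, 20), (67, 19), (71, 18), (74, 18)]
0.11 [(30, 23), (32, 23), (34, 24), (37, 24), (39, 22), (41, 25), (43, 23), (48, 34), (50, 34), (52, 33), (53, 35), (56, 33), (58, 33), (60, 35), (62, 34), (63, 34), (65, 34), (65, 30), (67, 17), (69, 18), (71, 18), (73, 17), (74, 19)]
0.14 [(30, 24), (32, 23), (35, 25), (37, 24), (39, 23), (41, 22), (43, 23), (48, 33), (50, 34), (52, 34), (54, 32), (56, 35), (58, 34), (59, 34), (61, 34), (63, 34), (65, 33), (65, 23), (66, 18), (68, 19), (71, 17), (72, 18), (74, 17)]
```

View pics/w6.png

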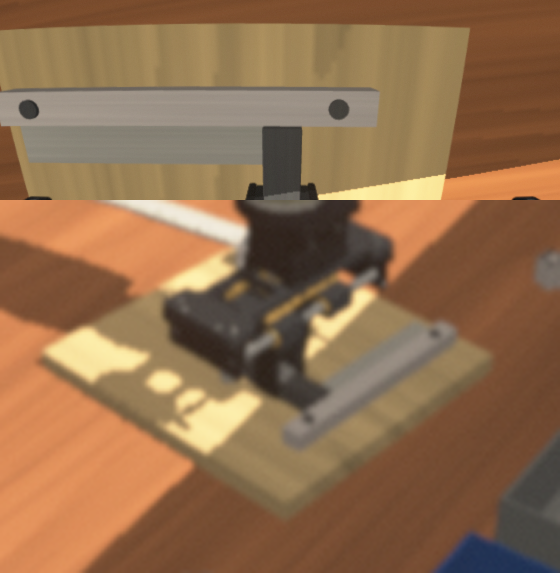

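The view shows the blade flush under the fence line, row 127 along its whole length, with no board showing between them. I'll balance the two pushes.

step_arm(delta_pos=[[-0.07,0.01,0.01],[-0.01,-0.05,0],[-0.01,-0.04,0],[0,0,0],[0,0,0],[0,0,0]], turn=[0,0,0,0,0,0])

```text
time: 21.7
ee_pos: [0.6164, -0.0369, 0.0248]
eef_rot: [0.998, -0.062, -0.005, -0.004]
ft_force: [-14.9, 26.0, 9.4]
width: 0.0194
grip_force: 60.0
```

Run:
```python
from h import *
rep(); c=camera('wrist'); cv2.imwrite('pics/w7.png',cv2.resize(c['image'][110:340,180:420],None,fx=2.4,fy=2.4)[:,:,::-1])
P=cloud(c); e=np.array([.6163,-.0368]); a=np.radians(-7.54); R=np.array([[np.cos(a),-np.sin(a)],[np.sin(a),np.cos(a)]]); L=(P[...,:2]-e)@R
m=(P[...,2]>.036)&(P[...,2]<.05)&(L[...,0]<-.015)&(L[...,0]>-.08); print(m.sum(), L[m].mean(0) if m.any() else '', L[m].min(0) if m.any() else '',L[m].max(0) if m.any() else '')
```

```text
t21.70 ee [616.4 -36.9  24.8] close 82.84 tilt [-0.0085  0.0087 -0.9999] F [-14.9  26.    9.4] T [ 5.73  3.28 -0.3 ] w 19.4 g 60.04663288593292
board frame: F -18.15074990553946 23.78029332475751 to seat mm 0.8448948124604218 1.6169611564960558
1221 [-0.03746873 -0.00416744] [-0.04893391 -0.02075012] [-0.02686257  0.00866561]
```

View pics/w7.png

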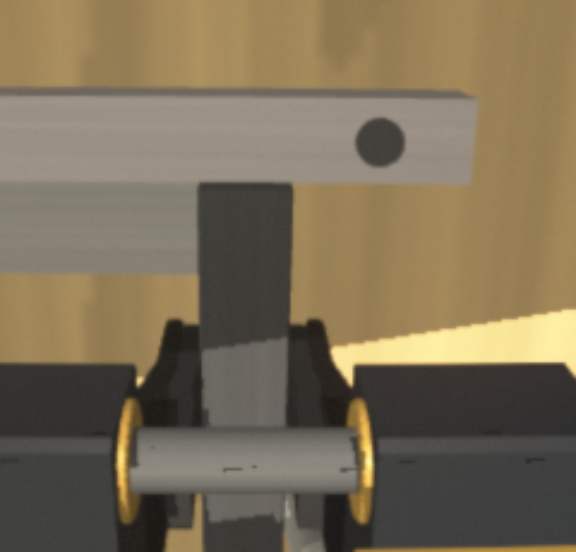

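The view shows the stock's end against the fence at (245,185) and the stud touching the stock's right face at (300,530). The tool has drifted about +0.35° in yaw, so I'll trim it and add a little x push.

step_arm(delta_pos=[[0.04,-0.01,0],[0.03,0,0],[0,0,0],[0,0,0],[0,0,0]], turn=[-0.03,-0.03,0,0,0])

```text
time: 22.25
ee_pos: [0.6163, -0.0369, 0.0247]
eef_rot: [0.998, -0.066, -0.006, -0.004]
ft_force: [-23.5, 25.9, 16.2]
width: 0.0194
grip_force: 60.0
```

Run:
```python
from h import *
rep(); c=camera('wrist'); P=cloud(c); Z=P[...,2]
e=np.array([.6164,-.0369]); a=np.radians(-7.54); R=np.array([[np.cos(a),-np.sin(a)],[np.sin(a),np.cos(a)]])
# inner (-x) blade edge by height step 23->18 (z .0205) ; fence upper far edge as reference
A=[];B=[]
g=cv2.cvtColor(c['image'],cv2.COLOR_RGB2LAB).astype(int)
for u in range(30,255,3):
    col=Z[:,u]; v=np.arange(420)
    f=np.nonzero((col>.030)&(col<.038)&(v<200))[0]
    if not len(f): continue
    b=f.max(); h=g[b+2:b+60,u,2]  # b* channel: wood yellow vs steel grey
    k=np.nonzero(h>142)[0]
    if len(k): A.append((u,b+2+k[0]-.5)); B.append((u,b+.5))
for n,q,z in (('inner edge',A,.023),('fence near top edge',B,.034)):
    l=(onz(c,q,z)[:,:2]-e)@R*1e3; r=np.abs(l[:,0]-np.median(l[:,0]))<2; p=np.polyfit(l[r,1],l[r,0],1); print(n,r.sum(),'x0 %.2f yaw %.2f'%(p[1],-np.degrees(p[0])),l[:,1].min(),l[:,1].max())
```

```text
t22.25 ee [616.3 -36.9  24.7] close 82.47 tilt [-0.0123  0.0084 -0.9999] F [-23.5  25.9  16.2] T [5.76 5.26 0.01] w 19.4 g 60.00624239444733
board frame: F -26.65345465363401 22.568985441795153 to seat mm 0.8525560521976446 1.6567272648357376
inner edge 75 x0 23.18 yaw 0.25 15.297192016275805 148.87698211890674
fence near top edge 75 x0 47.28 yaw -0.40 13.480306355530752 132.9543023696803
```

Run:
```python
from h import *
s=read_state(); c=camera('wrist'); np.savez('w8.npz',**c); print('cam',(-c['view'][:3,:3].T@c['view'][:3,3]).round(3))
g=cv2.GaussianBlur(cv2.cvtColor(c['image'],cv2.COLOR_RGB2GRAY),(3,1),0).astype(float)
e=s['ee_pos'][:2]; a=np.radians(-7.54); R=np.array([[np.cos(a),-np.sin(a)],[np.sin(a),np.cos(a)]])
def edge(xb,z,name,ys=np.arange(.02,.145,.004)):
    out=[]
    for y in ys:
        p=px(c,[[*(e+R@[xb,y]),z]])[0]; u=int(round(p[0])); v0=int(round(p[1]))
        if not 3<u<556: continue
        d=np.abs(np.diff(g[v0-6:v0+7,u])); k=d.argmax()
        w=d[max(0,k-1):k+2]; sub=(np.arange(max(0,k-1),max(0,k-1)+len(w))*w).sum()/w.sum()
        out.append((u,v0-6+sub+.5,d.max()))
    o=np.array(out); l=(onz(c,o[:,:2],z)[:,:2]-e)@R*1e3
    for _ in range(3):
        p=np.polyfit(l[:,1],l[:,0],1); r=l[:,0]-np.polyval(p,l[:,1]); l=l[np.abs(r)<=max(.5,2*r.std())]
    print(name,len(l),'x@20 %.2f x@140 %.2f yaw %.2f'%(np.polyval(p,20),np.polyval(p,140),-np.degrees(p[0])),'std %.2f'%r.std(),'contrast',o[:,2].mean())
edge(.023,.023,'blade inner')
edge(.048,.034,'fence near top')
edge(.066,.034,'fence far top')
edge(.156,.018,'x edge board')
for u in (40,100,160,220): print(u,g[118:175,u].astype(int).tolist())
```

```text
cam [ 0.701 -0.051  0.186]
blade inner 29 x@20 22.26 x@140 24.77 yaw -1.20 std 1.20 contrast 3.84375
fence near top 31 x@20 47.83 x@140 47.85 yaw -0.01 std 0.07 contrast 9.84375
fence far top 32 x@20 65.71 x@140 65.84 yaw -0.06 std 0.06 contrast 25.21875
x edge board 31 x@20 156.64 x@140 156.51 yaw 0.06 std 1.50 contrast 6.419354838709677
40 [136, 138, 136, 137, 138, 137, 137, 137, 137, 137, 136, 136, 136, 137, 136, 134, 136, 135, 135, 134, 134, 134, 133, 134, 133, 133, 134, 134, 133, 133, 130, 115, 100, 99, 115, 141, 151, 153, 152, 151, 151, 153, 152, 152, 151, 152, 153, 152, 151, 152, 151, 151, 149, 147, 146, 148, 152]
100 [131, 131, 132, 132, 132, 132, 133, 133, 133, 132, 132, 133, 132, 133, 132, 132, 132, 131, 132, 133, 132, 132, 131, 132, 132, 132, 132, 132, 130, 126, 110, 101, 101, 113, 142, 150, 152, 151, 149, 149, 150, 150, 148, 149, 151, 152, 152, 150, 148, 151, 151, 151, 151, 151, 151, 152, 154]
160 [129, 129, 129, 130, 130, 130, 131, 130, 130, 129, 129, 129, 128, 127, 126, 127, 127, 128, 127, 127, 128, 126, 128, 127, 128, 128, 127, 128, 124, 113, 104, 103, 111, 135, 148, 149, 150, 147, 146, 146, 147, 147, 147, 149, 151, 152, 148, 146, 146, 147, 148, 147, 146, 147, 148, 147, 148]
220 [128, 128, 129, 128, 128, 127, 128, 128, 129, 128, 129, 129, 129, 129, 129, 128, 128, 128, 128, 128, 128, 128, 128, 128, 128, 127, 128, 127, 120, 105, 104, 105, 119, 146, 150, 150, 149, 146, 146, 145, 147, 146, 147, 150, 151, 150, 148, 146, 145, 147, 146, 145, 145, 146, 147, 146, 144]
```

Run:
```python
from h import *
s=read_state(); c=dict(np.load('w8.npz')); g=cv2.cvtColor(c['image'],cv2.COLOR_RGB2GRAY).astype(float)
e=s['ee_pos'][:2]; a=np.radians(-7.54); R=np.array([[np.cos(a),-np.sin(a)],[np.sin(a),np.cos(a)]])
q=[]
for u in range(35,245,4):
    col=g[135:158,u]; k=col.argmin(); t=(col[:5].mean()+col[k])/2
    j=np.nonzero(col[:k+1]>t)[0].max(); q.append((u,135+j+(col[j]-t)/(col[j]-col[j+1])))
l=(onz(c,q,.023)[:,:2]-e)@R*1e3
for _ in range(3):
    p=np.polyfit(l[:,1],l[:,0],1); r=l[:,0]-np.polyval(p,l[:,1]); l=l[abs(r)<max(.3,2*r.std())]
print(len(l),r.std(),'yaw',-np.degrees(p[0]),'x@10',np.polyval(p,10),'x@150',np.polyval(p,150),l[:,1].min(),l[:,1].max())
```

```text
53 0.042803450537704485 yaw -0.00082673186266778 x@10 66.36852655222141 x@150 66.37054663924627 18.782140750581952 134.41818014163758
```

Run:
```python
from h import *
s=read_state(); c=dict(np.load('w8.npz')); g=cv2.cvtColor(c['image'],cv2.COLOR_RGB2LAB)[...,2].astype(float)
e=s['ee_pos'][:2]; a=np.radians(-7.54); R=np.array([[np.cos(a),-np.sin(a)],[np.sin(a),np.cos(a)]])
q=[]
for u in range(35,240,4):
    col=g[200:240,u]; lo=col[:8].mean(); hi=np.percentile(col,90); t=(lo+hi)/2
    if u in(35,135,235): print(u,col.astype(int).tolist())
    j=np.nonzero(col>t)[0].min()
    q.append((u,200+j-(col[j]-t)/(col[j]-col[j-1])))
for z in (.023,.018):
  l=(onz(c,q,z)[:,:2]-e)@R*1e3
  for _ in range(3):
    p=np.polyfit(l[:,1],l[:,0],1); r=l[:,0]-np.polyval(p,l[:,1]); l=l[abs(r)<max(.3,2*r.std())]
  print(z,len(l),r.std(),'yaw',-np.degrees(p[0]),'x@10',np.polyval(p,10),'x@150',np.polyval(p,150))
```

```text
35 [135, 136, 136, 135, 136, 136, 135, 136, 135, 136, 136, 136, 136, 136, 135, 136, 136, 136, 135, 136, 136, 136, 136, 138, 153, 156, 156, 156, 156, 156, 155, 155, 156, 156, 156, 156, 156, 156, 156, 156]
135 [136, 136, 136, 135, 136, 136, 135, 136, 136, 136, 136, 136, 136, 136, 136, 136, 136, 136, 136, 136, 136, 136, 136, 137, 146, 154, 154, 154, 155, 155, 154, 155, 155, 155, 155, 155, 155, 155, 155, 155]
235 [136, 135, 136, 136, 135, 135, 136, 135, 136, 135, 136, 136, 135, 135, 136, 136, 136, 136, 136, 136, 136, 136, 135, 136, 143, 153, 155, 154, 154, 155, 155, 155, 155, 154, 155, 154, 154, 154, 154, 155]
0.023 52 0.036768528404880936 yaw 0.07035283930095163 x@10 22.723174082258158 x@150 22.551269666508226
0.018 52 0.03789963727393859 yaw 0.07035283930098021 x@10 20.790929623162853 x@150 20.619025207412854
```

The blade is parallel to the fence within 0.1°, its outer edge meets the fence face within about 0.2 mm, and both pushes are on. I'm handing in.

```bash
python3 -c "
from h import *
rep(); print(close_job())"
```

```text
t22.35 ee [616.3 -36.9  24.7] close 82.46 tilt [-0.0122  0.0084 -0.9999] F [-22.7  25.8  16.5] T [5.76 5.23 0.01] w 19.3 g 60.00622808933258
board frame: F -25.84001079765832 22.585132441246394 to seat mm 0.8396681305476318 1.6717078420882374
the job is handed in; nothing more can be done
None
```

The stud stands in the board's hole, and I handed in with the square still gripped, flush along the fence and bearing on the stud, pressed at about 26 N and 23 N (22.35 s used; no verdict returned).

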